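# Open the finds case on the jar's side

### The arm

A 6-joint arm with a two-finger parallel gripper is mounted at the origin on the work surface. World frame = base frame: x ahead of the robot, y to its left, z up, the work surface at z = 0. Lengths are in m, angles in rad, forces in N, time in s.
With the tool pointing down it reaches from about 0.35 to 0.775 m from the base axis. Payload 7.3 kg.
Tool frame: the origin (TCP) lies on the mounting face of the last link; the fingertips stand 178 mm ahead of it and the grasp point (between the pads) lies 159 mm ahead of it (robot.tcp_to_tips is the distance from the TCP to the fingertips, in m); z points along the fingers, y is the direction in which the jaws open and shut (so a half turn about z gives the same grasp; the last joint's range is limited). The gripper opens to 92 mm and grips with 3 to 60 N. Pads are 19 mm wide; open, the fingers measure 130 mm over their backs; the gripper's body (75 mm by 190 mm) begins 47 mm behind the grasp point.
Start: joints at [0.954, 0.342, 1.524, -0, 1.275, -0.146], TCP at [0.238, 0.468, 0.405] pointing down, gripper open.
Joint ranges: [-2.53, 2.53], [-0.77, 2.02], [0.04, 2.7], [-1, 4.14], [0.28, 2.66], [-3.11, 3.11]. Speed limits (rad/s): [2.57, 2.57, 3.14, 3.14, 3.14, 3.14].

### API

Orientations are given as [roll, pitch, yaw] about the fixed x, y, z axes, in that order (R = Rz(yaw) Ry(pitch) Rx(roll)).
In Python, from cell import robot, viewer gives the robot as it stands.
- The arm moves only by the shell command python3 -m creep 'ROWS' [OPENING] [FORCE]. ROWS is JSON, a list that holds one entry, the list of rows, each a list of 6 numbers: the shift along the world's x, y, z in mm, then the turn, a rotation vector about the world's x, y, z in degrees. A call has 1 to 5 rows; each row shifts and turns the pose as measured when the row begins; what a row does not reach is not made up. A row lasts 1/12 s, in which the tool goes at most 41.7 mm and 7.16 degrees, less where a joint would pass 70% of its speed; a pose out of reach is approached as far as the arm can. A call with a gripper value outside its range is refused whole. OPENING is the closure, from -1 (fully open) to 1 (shut), set as the call begins (- or left out, the last holds). The fingers move at their own pace and stop on an object; FORCE is the grip in N (left out, the last holds). Time passes only in rows, so rows that do not move let the fingers close. It gives the time, the measured TCP pose, the force and the opening at its end, in the units of the state.
- robot.observe(): the state, without advancing time (a new reading comes with each control period).
- viewer.read_camera(name): name is "side" or "top"; returns the picture (400x640x3 uint8, blue, green, red); there is no depth.
- viewer.camera_model(name): a dict with "fx", "fy", "cx", "cy" (pixels), "pose" (4x4, takes a point from camera to world coordinates). Camera axes: x right, y up, looking along -z (the intrinsics and any distortion apply to the point x, -y, -z); pixel columns grow to the right and rows downward; lengths in m; the calibration is good to about 2 mm. A picture is of the moment at which its call begins. camera_model takes no time and is no camera call.
- robot.hand_in(): hands the job in, once; it reports no verdict.
The state is a dict: "time": time; "qpos": joint angles; "qvel": joint speeds; "joint_efforts": joint torques, N m; "tool_pos": TCP position; "tool_rot": TCP orientation; "contact_force": force on the tool from outside, world axes, zero at the start; "torque": the same for the moment, N m; "opening": finger opening in m.
Only numpy, scipy, OpenCV 4.12 (cv2) and the standard library are available. Lean on these libraries where they do the work, as an engineer would, in place of code of your own. Each camera call takes 0.05 s, during which the arm holds its last target. There are 200 camera calls.

### The job

A glazed finds case with two doors, each with an upright bar handle, stands on the bench: a tall narrow-necked pottery jar is behind one door and a wide low bowl behind the other. Swing the door in front of the jar wide open, about square to the case or further, and leave it standing there. Leave the other door as it is and the jar standing where it is.

Things in the scene. Friction and masses are not known exactly. Their poses are not given: they have to be found in the camera images.
- jar_center (a point): Terracotta jar, belly 88 mm wide, narrow neck, 130 mm high, standing in the case behind one of its two doors: in the left (+y of the case's frame) or right (-y) half. Point on its axis, half-way up. The other half holds a terracotta bowl, 120 mm wide, 50 mm high.
- case: Fixed case, wooden frame, glass all round: 200 mm deep (x), 416 wide (y), 220 high, partition at y = 0. Origin: centre of its underside; z up, +x to its back. Two doors close its front (-x, towards the robot), each 204 wide, 16 thick, hinged at the case's outer edges. Each has an upright steel bar handle 12 mm thick, 97 to 205 mm high, 30 mm clear of the door, and above 160 mm free on all sides.
- left_door (a joint): Opening of the left (+y) door, rad: 0 shut, growing to 1.9 as it swings to the robot and +y (clockwise from above). Upright hinge line at x = -100, y = 206 mm of the case's frame; bar handle's axis, door shut, at x = -152, y = 46 (it turns with the door). Starts up to 0.08 ajar. 0.6 kg, no latch or spring: moves with 1 N at the handle, stays where left.
- right_door (a joint): Opening of the right (-y) door, rad: 0 shut, growing to 1.9 as it swings to the robot and -y (anticlockwise from above). Upright hinge line at x = -100, y = -206 mm of the case's frame; bar handle's axis, door shut, at x = -152, y = -46 (it turns with the door). Starts up to 0.08 ajar. 0.6 kg, no latch or spring: moves with 1 N at the handle, stays where left.

How it is judged:
At the end, for the whole second after the job is handed in: The door in front of the jar stands open by more than 1.2 rad (69 degrees) and at rest, the other door is open by less than 0.2 rad (shut or as slightly ajar as it was), and the jar stands upright (within 10 degrees) within 20 mm of where it was (((y of jar_center in the frame of case above 0 m and value of joint left_door above 1.2 rad and value of joint right_door below 0.2 rad) or (y of jar_center in the frame of case below 0 m and value of joint right_door above 1.2 rad and value of joint left_door below 0.2 rad)) and velocity of joint left_door between -0.1 and 0.1 rad/s and velocity of joint right_door between -0.1 and 0.1 rad/s and angle between jar_center's own z axis and vertical below 0.17 rad and distance of jar_center from where it was at the start of the episode below 0.02 m); the robot touches nothing.
It fails at once if the other door is pulled open (past 0.3 rad) ((y of jar_center in the frame of case above 0 m and value of joint right_door above 0.3 rad) or (y of jar_center in the frame of case below 0 m and value of joint left_door above 0.3 rad)).
It fails at once if the jar is knocked over (angle between jar_center's own z axis and vertical above 0.5 rad).
It also fails if it takes over 38 s, if anything falls off the work surface, if the arm or the gripper's body presses on something with over 40 N, if the wrist force passes 120 N, or if a joint passes its speed limit or range.

## Working session

There is one attempt and no reset: what is moved stays moved. The work goes in short steps, Python scripts to look and compute and a shell command to move; the robot and the scene stay as the last step left them, time stands still between calls to the robot, and variables do not carry over. Pictures are saved under pics/ and viewed, about 8 in all and at most 12, crops included, and the job is handed in when it is done.

```bash
mkdir -p pics; python3 - <<'E'
from cell import robot, viewer
import cv2
for n in("top","side"):
    cv2.imwrite(f"pics/{n}0.png",viewer.read_camera(n))
    m=viewer.camera_model(n);print(n,m)
print(robot.observe())
E
```

```text
top {'fx': 449.88861648203, 'fy': 449.88861648203, 'cx': 322.86876711844695, 'cy': 196.6110815309307, 'pose': array([[-0.01319215,  0.98074626, -0.19484029,  0.51233759],
       [-0.99988183, -0.01447696, -0.0051716 ,  0.02614966],
       [-0.00789272,  0.19474904,  0.98082135,  0.97942422],
       [ 0.        ,  0.        ,  0.        ,  1.        ]])}
side {'fx': 386.20410029888944, 'fy': 386.20410029888944, 'cx': 322.1701145567786, 'cy': 193.81689785208147, 'pose': array([[ 0.45322782,  0.83631879, -0.30847273,  0.46260955],
       [-0.8913413 ,  0.42141064, -0.16710404, -0.10853395],
       [-0.00975856,  0.35069069,  0.9364405 ,  0.8223217 ],
       [ 0.        ,  0.        ,  0.        ,  1.        ]])}
{'time': 0.1, 'qpos': array([ 9.54020193e-01,  3.42672208e-01,  1.52486734e+00, -9.81845849e-06,
        1.27540388e+00, -1.46048873e-01]), 'qvel': array([-1.50122858e-04, -1.15136906e-03, -3.59810353e-03, -2.93827936e-04,
       -5.90984986e-05, -6.82275384e-04]), 'joint_efforts': array([ 1.47183295e-03, -4.32004523e+01, -2.44693261e+01,  7.19401357e-02,
        5.26549341e-02, -8.42827581e-05]), 'tool_pos': array([0.23805049, 0.46781443, 0.40412325]), 'tool_rot': array([-3.14025490e+00, -1.87288477e-04,  2.67086813e+00]), 'contact_force': array([ 1.01713085,  0.68658528, -0.23569249]), 'torque': array([0.03882326, 0.02081674, 0.05720613]), 'opening': 0.09194817694098217}
```

View pics/top0.png

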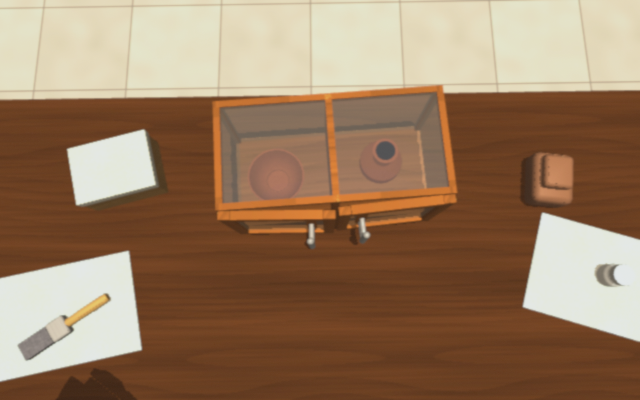

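View pics/side0.png

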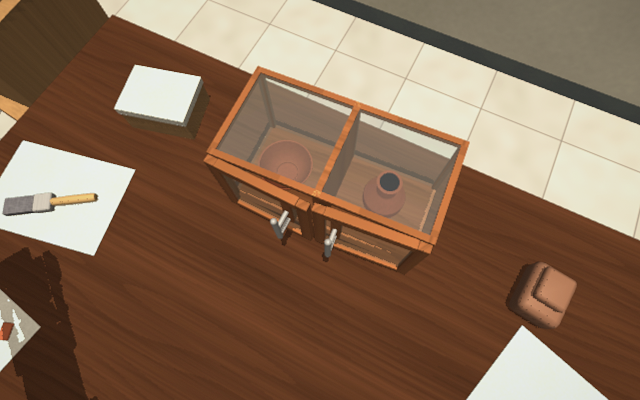

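The jar is behind the right (-y) door: neck at top-view (385,151), right handle near (363,235), bowl at (276,175) on the left. Next I zoom in for precise pixels.

```bash
cat > h.py <<'E'
import numpy as np
from cell import robot, viewer
def ray(n,u,v,z):
    m=viewer.camera_model(n);P=m["pose"]
    d=P[:3,:3]@np.array([(u-m["cx"])/m["fx"],-(v-m["cy"])/m["fy"],-1]);o=P[:3,3]
    return o+d*(z-o[2])/d[2]
def proj(n,p):
    m=viewer.camera_model(n);P=m["pose"];c=P[:3,:3].T@(np.array(p)-P[:3,3])
    return m["cx"]+m["fx"]*c[0]/-c[2], m["cy"]+m["fy"]*c[1]/c[2]
E
python3 - <<'E'
import cv2,numpy as np
a=cv2.imread("pics/top0.png")[80:260,200:470]; b=cv2.imread("pics/side0.png")[190:275,240:450]
cv2.imwrite("pics/topz.png",cv2.resize(a,(0,0),fx=2.9,fy=2.9,interpolation=cv2.INTER_CUBIC))
cv2.imwrite("pics/sidez.png",cv2.resize(b,(0,0),fx=3.8,fy=3.8,interpolation=cv2.INTER_CUBIC))
E
```

```text
(no output)
```

View pics/topz.png

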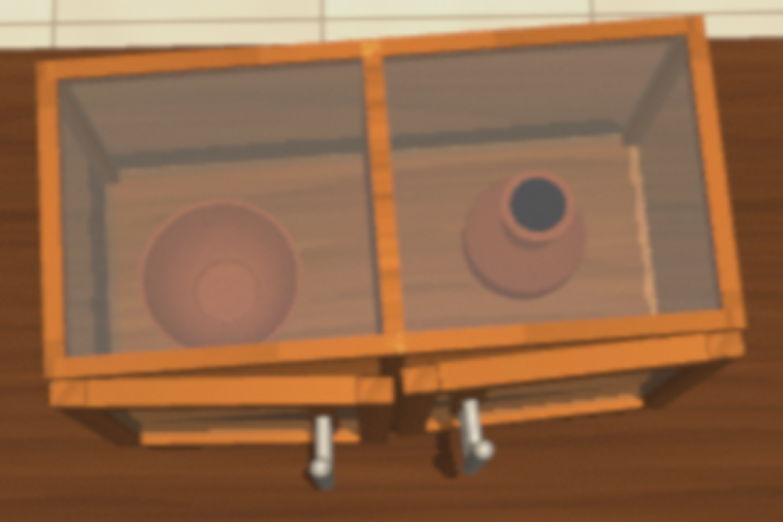

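View pics/sidez.png

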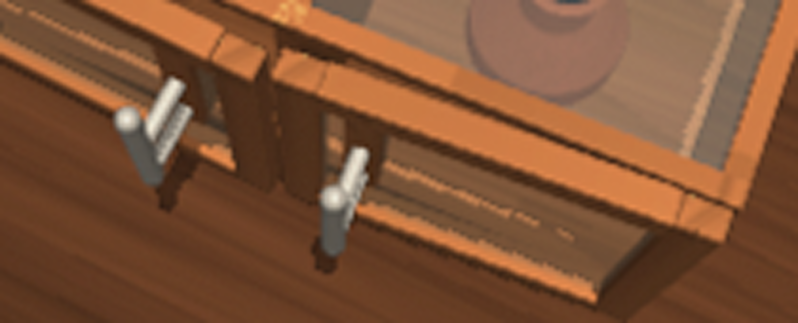

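The zoom shows the right handle's top at top (366.5,235.2) / side (327.4,241.6), and the left one at top (310.3,241) / side (273.4,220.8). In the top view the case corners are at about (213,102), (442,85.5), (457,193), (215.5,209.7).

```bash
python3 - <<'E'
from h import *
np.set_printoptions(precision=4,suppress=True)
for n,R,L in(("top",(366.5,235.2),(310.3,241)),("side",(327.4,241.6),(273.4,220.8))):
    print(n,"R",ray(n,*R,.205),"L",ray(n,*L,.205))
c=np.array([ray("top",u,v,.22)[:2] for u,v in((213.1,102.1),(442.1,85.5),(456.9,192.8),(215.5,209.7))])
m=np.array([[.1,.208],[.1,-.208],[-.1,-.208],[-.1,.208]])
C=c.mean(0);q=c-C;yaw=np.arctan2((m[:,0]*q[:,1]-m[:,1]*q[:,0]).sum(),(m*q).sum())
Rm=lambda a:np.array([[np.cos(a),-np.sin(a)],[np.sin(a),np.cos(a)]])
print("case",C,np.degrees(yaw),"resid",q-m@Rm(yaw).T)
H=C+Rm(yaw)@[-.1,-.206]
print("hinge",H)
v=np.array([-.052,.160])
for n,R in(("top",(366.5,235.2)),("side",(327.4,241.6))):
    w=Rm(-yaw)@(ray(n,*R,.205)[:2]-H);print("angle",np.arctan2(w[1],w[0])-np.arctan2(v[1],v[0]),np.hypot(*w),np.hypot(*v))
for a in(.05,.4,.8,1.2,1.4): print(a,H+Rm(yaw+a)@v)
E
```

```text
top R [ 0.5972 -0.0441  0.205 ] L [0.5886 0.0529 0.205 ]
side R [ 0.5956 -0.0437  0.205 ] L [0.5866 0.0524 0.205 ]
case [0.7534 0.0129] 3.3609721904068763 resid [[-0.0015 -0.001 ]
 [-0.0009  0.001 ]
 [ 0.0007  0.0002]
 [ 0.0017 -0.0002]]
hinge [ 0.6656 -0.1986]
angle 0.04395284423050971 0.16896107499504298 0.1682379267585047
angle 0.05175281400756648 0.16997356740681963 0.1682379267585047
0.05 [ 0.5966 -0.0452]
0.4 [ 0.5482 -0.0782]
0.8 [ 0.5105 -0.1334]
1.2 [ 0.4974 -0.1989]
1.4 [ 0.5008 -0.2324]
```

```bash
python3 -m creep '[[[17,-24,12,0,0,-7],[17,-24,12,0,0,-7],[17,-24,12,0,0,-7],[17,-24,0,0,0,-7],[17,-24,0,0,0,-7]]]' -1 && python3 -m creep '[[[17,-24,0,0,0,-7],[17,-24,0,0,0,-7],[17,-24,0,0,0,-7],[17,-24,0,0,0,-7],[17,-24,0,0,0,-7]]]' && python3 -m creep '[[[17,-24,0,0,0,-7],[17,-24,0,0,0,-7],[17,-24,0,0,0,-7],[17,-24,0,0,0,-7],[17,-24,0,0,0,-7]]]'
```

```text
time: 0.52
tool_pos: [0.322, 0.3467, 0.4385]
tool_rot: [-3.134, -0.003, 2.05]
contact_force: [0.7, 0.4, 0.3]
opening: 0.0922
time: 0.93
tool_pos: [0.4095, 0.2201, 0.4379]
tool_rot: [-3.133, -0.002, 1.424]
contact_force: [1.7, -0.7, 0.6]
opening: 0.0919
time: 1.35
tool_pos: [0.4972, 0.093, 0.4365]
tool_rot: [-3.13, -0.0, 0.799]
contact_force: [-0.5, 0.9, -0.6]
opening: 0.0918
```

```bash
python3 -m creep '[[[17,-24,0,0,0,-7],[17,-24,0,0,0,-7],[17,-24,0,0,0,-7],[17,-24,0,0,0,-7],[17,-24,0,0,0,-7]]]' && python3 -m creep '[[[10,-15,0,0,0,-5],[0,0,0,0,0,0]]]'; python3 - <<'E'
from h import *
import cv2
o=robot.observe();print(o["tool_pos"],o["tool_rot"],o["qpos"])
cv2.imwrite("pics/s1.png",viewer.read_camera("side"))
E
```

```text
time: 1.77
tool_pos: [0.5852, -0.0342, 0.4344]
tool_rot: [-3.128, 0.003, 0.174]
contact_force: [0.3, 0.1, -0.3]
opening: 0.0915
time: 1.93
tool_pos: [0.5977, -0.0549, 0.4323]
tool_rot: [-3.129, 0.005, 0.071]
contact_force: [-1.2, -0.6, 0.1]
opening: 0.0916
[ 0.59770987 -0.05488894  0.43225257] [-3.12878742  0.00522321  0.07132621] [-0.22173697  0.46708921  1.25330678  0.01085795  1.4299047   1.27619504]
```

View pics/s1.png

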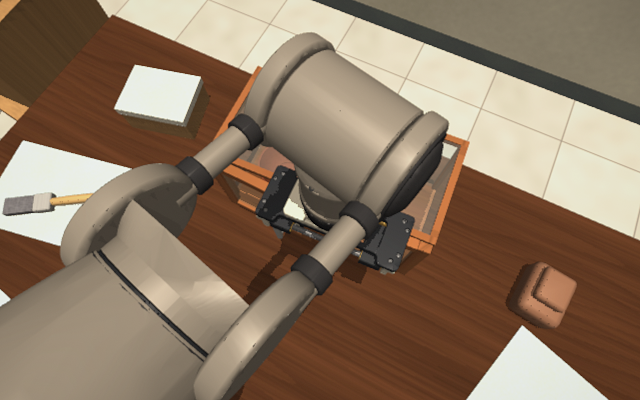

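```bash
python3 -m creep '[[[-1,10,0,-0.7,-0.3,2],[0,0,-28,0,0,0],[0,0,-28,0,0,0],[0,0,-26,0,0,0],[0,0,0,0,0,0]]]'
```

```text
time: 2.4
tool_pos: [0.5929, -0.0361, 0.3493]
tool_rot: [3.141, -0.001, 0.134]
contact_force: [-1.6, -0.1, -0.9]
opening: 0.0915
```

```bash
python3 -m creep '[[[3,-9,0,0,0,0],[0,0,0,0,0,0]]]' && python3 -m creep '[[[0,0,0,0,0,0],[0,0,0,0,0,0],[0,0,0,0,0,0],[0,0,0,0,0,0],[0,0,0,0,0,0]]]' 1 20 && python3 -m creep '[[[0,0,0,0,0,0],[0,0,0,0,0,0],[0,0,0,0,0,0]]]'
```

```text
time: 2.57
tool_pos: [0.5953, -0.0424, 0.3505]
tool_rot: [3.141, -0.0, 0.142]
contact_force: [0.2, -0.1, 0.2]
opening: 0.092
time: 2.98
tool_pos: [0.5962, -0.0417, 0.3571]
tool_rot: [3.138, -0.01, 0.145]
contact_force: [0.3, 0.0, 0.4]
opening: 0.063
time: 3.23
tool_pos: [0.5962, -0.0419, 0.3581]
tool_rot: [3.137, -0.012, 0.145]
contact_force: [-0.3, 0.4, 0.7]
opening: 0.0432
```

```bash
python3 -m creep '[[[0,-1,-9,0,0.5,0],[0,0,-1,0,0,0],[0,0,-1,0,0,0],[0,0,-1,0,0,0],[0,0,-1,0,0,0]]]' && python3 -m creep '[[[0,0,0,0,0,0],[0,0,0,0,0,0],[0,0,0,0,0,0]]]'
```

```text
time: 3.65
tool_pos: [0.5966, -0.0439, 0.3439]
tool_rot: [3.136, -0.003, 0.145]
contact_force: [-1.5, -1.0, 12.4]
opening: 0.0119
time: 3.9
tool_pos: [0.5967, -0.044, 0.344]
tool_rot: [3.137, -0.004, 0.145]
contact_force: [0.4, -0.9, 1.0]
opening: 0.0112
```

```bash
python3 - <<'E'
from h import *
H=np.array([.6656,-.1986]);w=robot.observe()["tool_pos"][:2]-H
r=.169;a=np.arctan2(w[1],w[0]);P=[H+r*np.array([np.cos(a+k*np.radians(5)),np.sin(a+k*np.radians(5))]) for k in range(18)]
print(np.hypot(*w));print((np.diff(P,axis=0)*1000).round(1).tolist());print(np.round(P,3)[::5].tolist())
E
```

```text
0.16929782402395316
[[-13.2, -6.6], [-12.6, -7.7], [-11.8, -8.8], [-11.0, -9.8], [-10.1, -10.7], [-9.2, -11.5], [-8.1, -12.3], [-7.0, -13.0], [-5.9, -13.5], [-4.7, -14.0], [-3.4, -14.3], [-2.2, -14.6], [-0.9, -14.7], [0.4, -14.7], [1.7, -14.6], [2.9, -14.4], [4.2, -14.1]]
[[0.597, -0.044], [0.538, -0.088], [0.503, -0.152], [0.499, -0.225]]
```

```bash
python3 -m creep '[[[-13,-7,2,0,0,5],[-13,-8,0,0,0,5],[-12,-9,0,0,0,5]]]'
```

```text
time: 4.15
tool_pos: [0.5593, -0.067, 0.344]
tool_rot: [3.137, -0.004, 0.417]
contact_force: [1.8, -1.9, 1.3]
opening: 0.0115
```

```bash
python3 -m creep '[[[-11,-10,0,0,0,5],[-10,-11,0,0,0,5],[-9,-12,0,0,0,5],[-8,-12,0,0,0,5]]]' && python3 -m creep '[[[-7,-13,0,0,0,5],[-6,-14,0,0,0,5],[-5,-14,0,0,0,5]]]'
```

```text
time: 4.48
tool_pos: [0.5194, -0.1128, 0.3441]
tool_rot: [3.136, -0.006, 0.785]
contact_force: [5.9, -2.0, -3.2]
opening: 0.0115
time: 4.73
tool_pos: [0.5009, -0.1553, 0.3441]
tool_rot: [3.131, -0.007, 1.061]
contact_force: [7.7, -1.2, -5.7]
opening: 0.0117
```

```bash
python3 -m creep '[[[-1,-14,0,0,0,5],[-1,-14,0,0,0,5],[-1,-15,0,0,0,5],[1,-15,0,0,0,5]]]' && python3 -m creep '[[[2,-14,0,0,0,5],[3,-14,0,0,0,5],[2,-7,0,0,0,3],[0,0,0,0,0,0],[0,0,0,0,0,0]]]'
```

```text
time: 5.07
tool_pos: [0.4968, -0.2149, 0.344]
tool_rot: [3.136, -0.008, 1.428]
contact_force: [2.3, 1.3, -1.3]
opening: 0.0116
time: 5.48
tool_pos: [0.5046, -0.2539, 0.344]
tool_rot: [3.132, -0.007, 1.666]
contact_force: [1.3, 1.1, 1.0]
opening: 0.0116
```

```bash
python3 -m creep '[[[0,0,0,0,0,0],[0,0,0,0,0,0],[0,0,0,0,0,0],[0,0,0,0,0,0],[0,0,0,0,0,0]]]' -1 && python3 -m creep '[[[0,0,10,0,0,0],[0,0,20,0,0,0],[0,0,30,0,0,0],[0,0,30,0,0,0],[0,0,10,0,0,0]]]'&& python3 -m creep '[[[-15,20,10,0,0,0],[-20,40,0,0,0,0],[-20,35,0,0,0,0],[-20,35,0,0,0,0],[-20,35,0,0,0,0]]]' && python3 -m creep '[[[-20,35,0,0,0,0],[-20,35,0,0,0,0],[-20,35,0,0,0,0],[-10,35,0,0,0,0],[0,35,0,0,0,0]]]' && python3 -m creep '[[[0,35,0,0,0,0],[0,35,0,0,0,0],[0,35,0,0,0,0],[0,0,0,0,0,0]]]'
python3 - <<'E'
from h import *
import cv2
for n in("top","side"): cv2.imwrite(f"pics/{n}2.png",viewer.read_camera(n))
E
```

```text
time: 5.9
tool_pos: [0.504, -0.2516, 0.3436]
tool_rot: [3.134, -0.009, 1.663]
contact_force: [0.3, 0.2, 0.8]
opening: 0.0405
time: 6.32
tool_pos: [0.5027, -0.2499, 0.4463]
tool_rot: [3.141, -0.015, 1.663]
contact_force: [0.8, 0.2, 0.1]
opening: 0.0735
time: 6.73
tool_pos: [0.4063, -0.0861, 0.4631]
tool_rot: [3.13, -0.006, 1.654]
contact_force: [0.6, 1.0, 0.1]
opening: 0.0916
time: 7.15
tool_pos: [0.3272, 0.0941, 0.4675]
tool_rot: [3.123, -0.005, 1.65]
contact_force: [1.5, -0.4, 0.8]
opening: 0.0917
time: 7.48
tool_pos: [0.3221, 0.2083, 0.4722]
tool_rot: [3.115, -0.009, 1.655]
contact_force: [-1.3, -1.2, -0.4]
opening: 0.0922
```

View pics/top2.png

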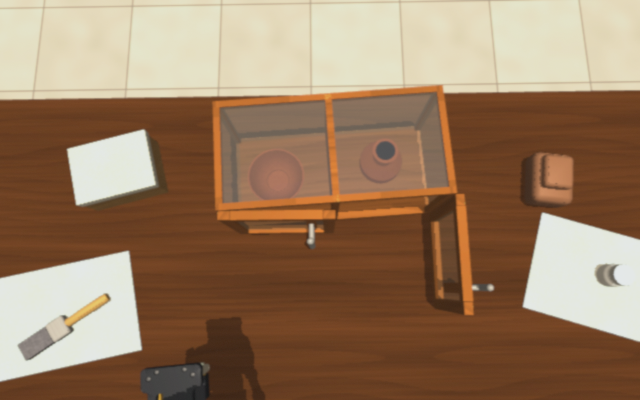

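The right door stands square to the case, with its handle at (490,287). The jar's neck is still at (385,151), the left handle at (310,241), and the arm is clear.

```bash
python3 - <<'E'
from h import *
w=ray("top",490,287,.205)[:2]-np.array([.6656,-.1986]);print(np.arctan2(w[1],w[0])%6.283-np.arctan2(.16,-.052)-.0587)
a=viewer.read_camera("top").astype(int);import cv2
b=cv2.imread("pics/top0.png").astype(int);c=cv2.imread("pics/top2.png").astype(int)
print("jar px diff",abs(a-b)[135:185,355:405].max(),"left handle",abs(a-b)[218:250,300:320].max(),"door motion",abs(a-c)[190:320,430:500].max())
print(robot.hand_in())
E
```

```text
1.5050525084494293
jar px diff 3 left handle 4 door motion 5
the job is handed in; nothing more can be done
None
```

The jar was behind the right (-y) door. I gripped that door's bar handle from above, swung the door open along its hinge arc, let go, and moved the arm clear before handing in at about 7.6 s.

Last checks:
- **Right door:** it stands about 1.5 rad open, measured from the top view, against the 1.2 rad needed. The top view showed no door movement between two pictures just before hand-in.
- **Jar and left door:** the pixels around the jar and the left door's handle match the first picture to within 3–4 grey levels, so neither moved.
- **Forces:** the tool force I read stayed under 10 N during the pull. One brief 12 N reading appeared as the gripper closed on the handle. I did not look into its cause, and it was far below the limits.

No check failed or disagreed. I only viewed the top camera at the end. I saved the side picture but did not view it.

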